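Square the soap slab into the cutter's corner

TASK

Get the big soap slab ready for cutting: push it along the table into the corner of the cutter, so that its long side lies flat against the back fence and its end touches the end stop. Only push it with the fingers, never pick it up or tip it, then let go of it; leave all the other things on the table where they are.

Things in the scene. Friction and masses are not known exactly. Their poses are not given: they have to be found in the camera images.
- slab: The big uncut slab of cream soap: a plain block 96 mm deep (its own x) by 140 mm long (its own y) by 45 mm high, about 0.6 kg, lying loose on the table. By far the largest loose soap; too wide for most grippers. Origin at the centre of its underside.
- fence: The soap cutter's back fence: a straight steel strip 460 mm long (its y), 12 mm thick, 30 mm high, fixed to the table on the far side of the slab. Origin at table height, mid-length, on the front face (the flat face towards the robot); that face is its plane x = 0 and its -x axis points to the slab. Behind the fence (+x) is the cutter's wire bow, tipped back, up to 92 mm high and out to 210 mm behind the face.
- stop: The end stop: a steel strip 90 mm long (its x), 12 mm thick (its y), 30 mm high, fixed square to the fence at one end of it and reaching forward from its face; it is at the left (+y) or right (-y) end, 205 mm from the fence's middle, different from run to run. Origin at the centre of its underside, so its inner face is 6 mm from the origin towards the fence's middle.
- puck: Round cream soap, 56 mm diameter, 26 mm high, standing before the fence at the end without the stop, 205 mm from the fence's middle. Bystander. Origin at the centre of its underside.
- bar: Small cream soap bar, 55 x 80 x 26 mm (x, y, z), on the table to the left. Bystander. Origin at the centre of its underside.
- stamp: Soap stamp: clear 50 x 50 x 16 mm plate with a turned wooden knob, 66 mm high in all, on the table to the right. Bystander. Origin at the centre of its underside.
- jug: Steel pouring jug, 110 mm diameter, 130 mm high, handle on its +y side, right-hand side of the table. Bystander. Origin at the centre of its underside.
- bottle: Amber glass bottle, 54 mm diameter, 110 mm high, left-hand side of the table. Bystander. Origin at the centre of its underside.
- scraper: Wooden-handled spatula, about 240 mm long, lying flat crosswise, near right side of the table. Bystander.

How it is judged:
By the outcome, as a careful person would: the job done as asked, in the order asked, and still so for the second after the job is handed in, with the robot touching nothing.
It also fails if it takes over 48 s, if anything falls off the work surface, if the arm or the gripper's body presses on something with over 40 N, if the wrist force passes 120 N, or if a joint passes its speed limit or range.

ROBOT

A 6-joint arm with a two-finger parallel gripper is mounted at the origin on the work surface. World frame = base frame: x ahead of the robot, y to its left, z up, the work surface at z = 0. Lengths are in m, angles in rad, forces in N, time in s.
With the tool pointing down it reaches from about 0.3 to 0.875 m from the base axis. Payload 6.4 kg.
Tool frame: the origin (TCP) lies at the centre of the arm's flange, where the gripper is bolted on; the fingertips stand 173 mm ahead of it and the grasp point (between the pads) lies 155 mm ahead of it; z points along the fingers, y is the line along which they close (so a half turn about z gives the same grasp; the last joint's range is limited). The gripper opens to 85 mm and grips with 20 to 120 N. Pads are 22 mm wide; open, the fingers measure 114 mm over their backs; the gripper's body (76 mm by 85 mm) begins 54 mm behind the grasp point. The pads swing forward as they close: fully open they stand 13 mm farther back than shut.
Start: joints at [-1.329, 0.181, 1.607, -0, 1.354, -0.206], TCP at [0.249, -0.518, 0.405] pointing down, gripper open.
Joint ranges: [-2.99, 2.99], [-0.89, 2.07], [0.3, 2.58], [-1.14, 4.28], [0, 2.63], [-3.12, 3.12]. Speed limits (rad/s): [2.57, 2.57, 3.01, 3.14, 3.14, 3.14].

INTERFACE

Orientations are given as a unit quaternion [w, x, y, z].
In Python, from bench import get_obs, camera, get_calibration, hand_in gives the robot as it stands. The module is installed in compiled form; this text tells all that it offers.
- The arm moves only by the tool drive_tool, never from a script. Its argument "increments" is a list of rows, each a list of 2 entries, a list of its own where there are three numbers: the shift along the tool's x, y, z normalised to -1 to 1, where 1 is 250 mm, then the turn about the tool's z normalised to -1 to 1, where 1 is 90 degrees. A call has exactly 8 rows; each row is the pose to reach, as a shift and turn from the pose commanded when the call began, along the tool's axes at that moment; what a row does not reach only later rows make up. A row lasts 1/8 s, in which the tool goes at most 62.5 mm and 10.7 degrees, less where a joint would pass 70% of its speed; a pose out of reach is approached as far as the arm can. A call with a number of a shift or a turn outside -1 to 1 is refused whole. A call with a gripper value outside its range is refused whole. "claw" is the closure, from 0 (fully open) to 1 (shut), set as the call begins (left out, the last holds). The fingers move at their own pace and stop on an object; the grip force is fixed at half the most. Time passes only in rows, so rows that repeat a pose let the fingers close, or fill a call up. It gives the time, the measured TCP pose, the force and the opening at its end, in the units of the state.
- get_obs(): the state, without advancing time (a new reading comes with each control period).
- camera(name): name is "scene" or "top" or "wrist"; returns the picture (480x640x3 uint8, blue, green, red); there is no depth.
- get_calibration(name): a dict with "K" (3x3 intrinsics, pixels), "k1" (the pictures are not rectified: a ray, as slopes to the right and down, at radius r is drawn at 1 + k1 r^2 times it, then the intrinsics apply), "origin" and "orientation" of the camera in the world. Camera axes: x right, y down, z forward; pixel columns grow to the right and rows downward; lengths in m; the calibration is good to about 2 mm. A picture is of the moment at which its call begins: read the wrist's pose just before it. get_calibration takes no time and is no camera call; for the wrist camera it gives the pose at the moment of the call.
- hand_in(): hands the job in, once; it reports no verdict.
The state is a dict: "time_s": time; "q": joint angles; "dq": joint speeds; "joint_efforts": joint torques, N m; "eef_pos": TCP position; "eef_rot": TCP orientation; "wrist_force": force on the tool from outside, world axes, zero at the start; "torque": the same for the moment, N m; "opening": opening from 0.0 (shut) to 1.0 (fully open).
Only numpy, scipy, OpenCV 4.12 (cv2) and the standard library are available. Lean on these libraries where they do the work, as an engineer would, in place of code of your own. Each camera call takes 0.05 s, during which the arm holds its last target. There are 200 camera calls.

## Working session

There is one attempt and no reset: what is moved stays moved. The work goes in short steps, Python scripts to look and compute and a tool call to move; the robot and the scene stay as the last step left them, time stands still between calls to the robot, and variables do not carry over. Pictures are saved under pics/ and viewed, on a budget of 10 in all, crops included, one or two more only if the job needs it, and the job is handed in when it is done.

Besides the shell and the picture viewer there is one more tool, called after "Emit:" in YAML: its name, and indented under it one key for each argument. drive_tool: Moves the arm, as the interface text tells. Its arguments: {"type":"object","properties":{"increments":{"type":"array","items":{"type":"array"}},"claw":{"type":"number"}},"required":["increments"]}

```bash
mkdir -p pics; cat > h.py <<'E'
import numpy as np, cv2
from bench import *
from scipy.spatial.transform import Rotation as R
def rot(c):
    o=np.array(c["orientation"])
    return o if o.shape==(3,3) else R.from_quat(o[[1,2,3,0]]).as_matrix()
def ray(c,uv):
    K=np.array(c["K"]);d=np.linalg.solve(K,np.c_[np.atleast_2d(uv),np.ones(len(np.atleast_2d(uv)))].T).T
    s=d[:,:2].copy()
    for _ in range(20): s=d[:,:2]/(1+c["k1"]*(s**2).sum(1,keepdims=True))
    return np.c_[s,np.ones(len(s))]@rot(c).T
def onz(c,uv,z):
    r=ray(c,uv);o=np.array(c["origin"]);return o+r*((z-o[2])/r[:,2])[:,None]
def proj(c,P):
    p=(np.atleast_2d(P)-np.array(c["origin"]))@rot(c);s=p[:,:2]/p[:,2:]
    s=s*(1+c["k1"]*(s**2).sum(1,keepdims=True));return np.c_[s,np.ones(len(s))]@np.array(c["K"]).T[:,:2]
E
python3 - <<'E'
from h import *
o=get_obs();print(o)
for n in("top","scene"):
    print(n,get_calibration(n));cv2.imwrite(f"pics/{n}0.png",camera(n))
E
```

```text
{'time_s': 0.0, 'q': array([-1.32929757e+00,  1.81546345e-01,  1.60799272e+00,  5.52779091e-06,
        1.35380545e+00, -2.06313973e-01]), 'dq': array([-0.00060866,  0.00113979,  0.00110079, -0.00018572, -0.00073892,
       -0.00180429]), 'joint_efforts': array([ 7.41105450e-04, -4.44866395e+01, -3.51337481e+01, -1.58321341e-04,
        9.00549145e-03,  3.06917593e-05]), 'eef_pos': array([ 0.24892039, -0.51805089,  0.4037883 ]), 'eef_rot': array([-8.75839236e-04,  9.75037280e-01,  2.22039490e-01, -1.27107181e-05]), 'wrist_force': array([0.02954902, 0.10024404, 0.19792293]), 'torque': array([-0.06713225, -0.02768344, -0.00498503]), 'opening': 1.0022017731398085}
top {'K': array([[588.79471503,   0.        , 323.21614406],
       [  0.        , 588.79471503, 238.04547286],
       [  0.        ,   0.        ,   1.        ]]), 'k1': 0.04130262437652121, 'origin': array([ 0.4390602 , -0.00664798,  1.359308  ]), 'orientation': array([-0.03080035,  0.70890113, -0.70424992,  0.02329349])}
scene {'K': array([[539.20750995,   0.        , 320.26447835],
       [  0.        , 539.20750995, 239.44847688],
       [  0.        ,   0.        ,   1.        ]]), 'k1': -0.016406045551243933, 'origin': array([1.36837782, 0.18819254, 1.10544783]), 'orientation': array([-0.20781922,  0.58190796,  0.74246789, -0.25871941])}
```

View pics/top0.png

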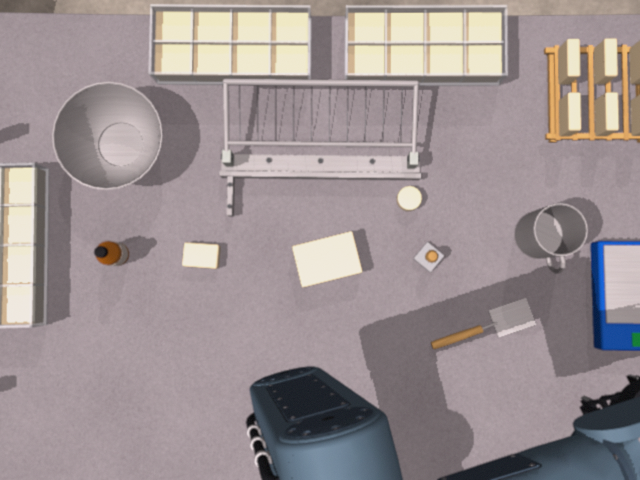

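View pics/scene0.png

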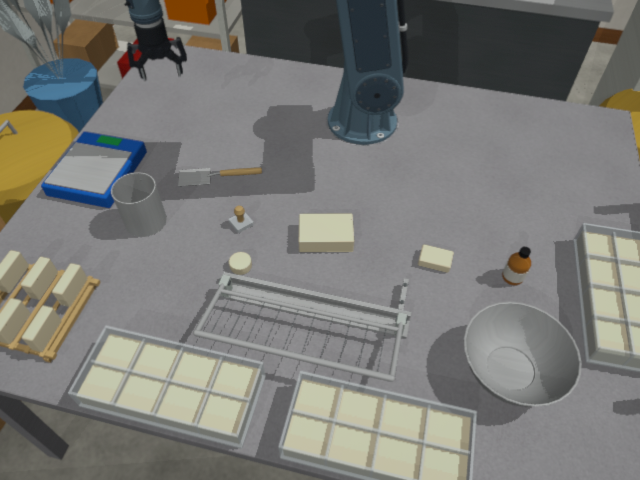

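The top view shows the stop on the left (+y) at about (230,195). The slab is at (327,260), turned roughly 15°, the fence's front face is near row 177 and the puck is at (409,198). Next I'll zoom in and detect the edges.

```bash
python3 - <<'E'
from h import *
im=cv2.imread("pics/top0.png")
cr=cv2.resize(im[150:300,215:415],None,fx=4,fy=4,interpolation=cv2.INTER_CUBIC);cv2.imwrite("pics/crop.png",cr)
hsv=cv2.cvtColor(im,cv2.COLOR_BGR2HSV)
m=((hsv[...,1]>20)&(hsv[...,2]>190)&(hsv[...,0]<40)).astype(np.uint8)
c=get_calibration("top")
for k in cv2.findContours(m,0,2)[0]:
    a=cv2.contourArea(k)
    if a>300:
        r=cv2.minAreaRect(k)
        if 180<r[0][1]<300: 
            b=cv2.boxPoints(r);print(a,r,np.round(onz(c,b,.045 if a>2000 else .026)[:,:2],4).tolist())
E
```

```text
795.5 ((199.77059936523438, 254.98233032226562), (35.12699890136719, 24.389490127563477), 4.398705005645752) [[0.4763, 0.3286], [0.5315, 0.3258], [0.5258, 0.2462], [0.4706, 0.2493]]
2619.5 ((326.35296630859375, 258.91180419921875), (43.17134094238281, 62.81672286987305), 75.96376037597656) [[0.5224, 0.0804], [0.5575, -0.0558], [0.464, -0.0794], [0.4292, 0.0561]]
429.0 ((409.00006103515625, 197.50001525878906), (23.33452033996582, 23.33452033996582), 45.0) [[0.6349, -0.1494], [0.673, -0.187], [0.6352, -0.2243], [0.5973, -0.1867]]
2765.0 ((16.67569351196289, 245.4855499267578), (27.96061134338379, 157.4845428466797), 1.005086064338684) [[0.346, 0.714], [0.6964, 0.7251], [0.6959, 0.6633], [0.345, 0.6535]]
```

View pics/crop.png

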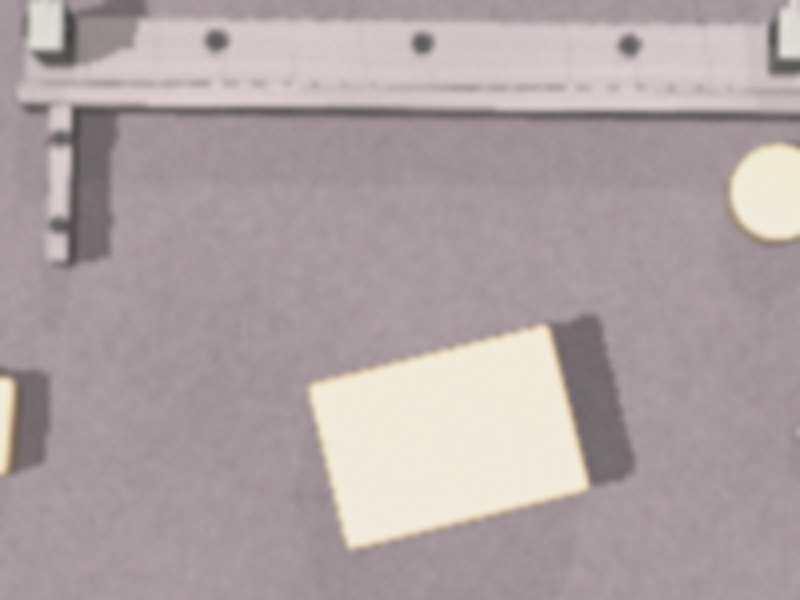

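```bash
python3 - <<'E'
from h import *
c=get_calibration("top")
f=lambda p:(np.array(p,float)-1.5)/4+[215,150]
F=onz(c,f([[90,104],[250,106],[420,107],[600,109],[780,112]]),.03)[:,:2]
S=onz(c,f([[72,115],[70,190],[69,258]]),.03)[:,:2]
print(F,S)
p=np.polyfit(F[:,1],F[:,0],1);print("fence x=%.4f*y+%.4f deg %.2f"%(p[0],p[1],np.degrees(np.arctan(p[0]))))
p=np.polyfit(S[:,0],S[:,1],1);print("stop y=%.4f*x+%.4f"%tuple(p),np.degrees(np.arctan(p[0])))
b=np.array([[0.5224,0.0804],[0.5575,-0.0558],[0.464,-0.0794],[0.4292,0.0561]])
print(b.mean(0),np.degrees(np.arctan2(*(b[0]-b[1]))),np.linalg.norm(b[0]-b[1]),np.linalg.norm(b[1]-b[2]))
E
```

```text
[[ 0.68266378  0.20541634]
 [ 0.68206432  0.11405464]
 [ 0.68201698  0.01701124]
 [ 0.68135869 -0.08558531]
 [ 0.68005963 -0.18786813]] [[0.6762571  0.21557822]
 [0.63311962 0.21595401]
 [0.59417361 0.21581624]]
fence x=0.0060*y+0.6816 deg 0.35
stop y=-0.0030*x+0.2177 -0.1720970975185952
[4.93275e-01 3.25000e-04] -14.45120823151365 0.14065009776036416 0.09643241156374757
```

The slab centre is at about (0.493, 0.000), yaw +14.5°. The fence face is at x≈0.682 and the stop's inner face at y≈0.216, so the target centre is about (0.634, 0.146).

Plan:
1. Push +x with the open finger pair, which also squares the slab.
2. Push +y on the right end.
3. Press +x and nudge +y to seat it.

Emit:
drive_tool:
  increments:
    - [[0.08, -0.1, 0], 0.04]
    - [[0.17, -0.2, 0], 0.08]
    - [[0.26, -0.31, 0], 0.12]
    - [[0.35, -0.42, 0], 0.16]
    - [[0.44, -0.53, 0], 0.2]
    - [[0.53, -0.64, 0], 0.24]
    - [[0.62, -0.75, 0], 0.285]
    - [[0.69, -0.83, 0], 0.285]
  claw: 0

```text
time_s: 1.1
eef_pos: [0.3147, -0.2551, 0.4043]
eef_rot: [-0.0, 1.0, -0.0, -0.0]
wrist_force: [-0.3, 0.6, 0.6]
opening: 0.998
```

Emit:
drive_tool:
  increments:
    - [[0.03, -0.13, 0.05], 0]
    - [[0.06, -0.28, 0.1], 0]
    - [[0.1, -0.43, 0.16], 0]
    - [[0.14, -0.58, 0.24], 0]
    - [[0.18, -0.73, 0.32], 0]
    - [[0.2, -0.87, 0.4], 0]
    - [[0.22, -1.0, 0.5], 0]
    - [[0.22, -1.0, 0.52], 0]

```text
time_s: 2.1
eef_pos: [0.3685, -0.0046, 0.2729]
eef_rot: [-0.001, 1.0, 0.002, -0.002]
wrist_force: [0.5, -1.0, 0.0]
opening: 0.996
```

Emit:
drive_tool:
  increments:
    - [[0, -0.03, 0.06], 0]
    - [[0, -0.06, 0.12], 0]
    - [[0, -0.06, 0.18], 0]
    - [[0, -0.06, 0.24], 0]
    - [[0, -0.06, 0.29], 0]
    - [[0, -0.06, 0.33], 0]
    - [[0, -0.06, 0.35], 0]
    - [[0, -0.06, 0.35], 0]

```text
time_s: 3.1
eef_pos: [0.3696, 0.0084, 0.187]
eef_rot: [-0.0, 1.0, 0.0, -0.0]
wrist_force: [0.9, -0.7, 0.7]
opening: 0.998
```

Emit:
drive_tool:
  increments:
    - [[0.06, 0, 0], 0]
    - [[0.11, 0, 0], 0]
    - [[0.16, 0, 0], 0]
    - [[0.2, 0, 0], 0]
    - [[0.24, 0, 0], 0]
    - [[0.28, 0, 0], 0]
    - [[0.32, 0, 0], 0]
    - [[0.36, 0, 0], 0]

```text
time_s: 4.1
eef_pos: [0.4602, 0.0084, 0.1871]
eef_rot: [0.0, 1.0, 0.0, -0.0]
wrist_force: [-2.0, -2.3, 0.2]
opening: 1.0
```

Emit:
drive_tool:
  increments:
    - [[0.04, 0, 0], 0]
    - [[0.08, 0, 0], 0]
    - [[0.12, 0, 0], 0]
    - [[0.16, 0, 0], 0]
    - [[0.2, 0, 0], 0]
    - [[0.23, 0, 0], 0]
    - [[0.25, 0, 0], 0]
    - [[0.25, 0, 0], 0]

```text
time_s: 5.1
eef_pos: [0.5228, 0.0084, 0.1875]
eef_rot: [0.0, 1.0, 0.0, 0.001]
wrist_force: [0.1, 0.5, -0.3]
opening: 1.001
```

```bash
cat >> h.py <<'E'
def look(tag,view=False):
    im=camera("top");c=get_calibration("top");hsv=cv2.cvtColor(im,cv2.COLOR_BGR2HSV)
    m=((hsv[...,1]>20)&(hsv[...,2]>190)&(hsv[...,0]<40)).astype(np.uint8)
    m[:165]=0;m[300:]=0;m[:,:150]=0;m[:,430:]=0
    for k in cv2.findContours(m,0,2)[0]:
        a=cv2.contourArea(k)
        if a>200:
            r=cv2.minAreaRect(k);print(a,np.round(r[0],1),np.round(r[1],1),round(r[2],2),np.round(onz(c,cv2.boxPoints(r),.045 if a>1500 else .026)[:,:2],4).tolist())
    cv2.imwrite(f"pics/{tag}.png",cv2.resize(im[130:330,180:440],None,fx=3,fy=3,interpolation=cv2.INTER_CUBIC))
E
python3 -c "
from h import *
look('a')"
```

```text
808.0 [199.8 255. ] [35.4 24.5] 4.4 [[0.4761, 0.3287], [0.5315, 0.3259], [0.5258, 0.2459], [0.4704, 0.2489]]
898.5 [332.  219.5] [41. 62.] 90.0 [[0.6303, 0.0592], [0.6311, -0.0822], [0.5374, -0.0824], [0.5365, 0.0583]]
390.0 [409. 197.] [22. 22.] 90.0 [[0.6614, -0.1619], [0.6616, -0.2119], [0.6111, -0.2117], [0.6109, -0.1618]]
```

View pics/a.png

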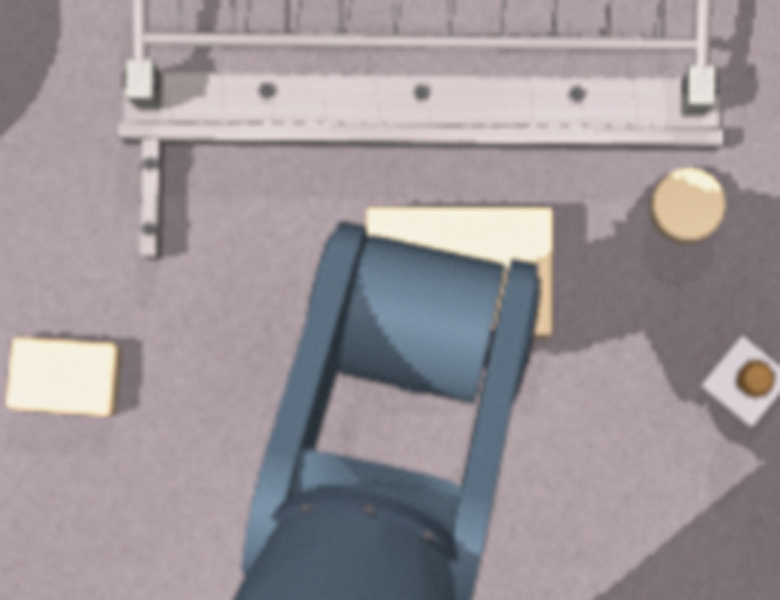

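The slab is now square: its back face (crop row 208) is at x≈0.631 and its ends are at y −0.082 and +0.059. Now to its right end.

Emit:
drive_tool:
  increments:
    - [[-0.14, 0, 0], 0]
    - [[-0.16, 0.02, -0.2], 0]
    - [[-0.14, 0.12, -0.38], 0.1]
    - [[-0.06, 0.25, -0.4], 0.21]
    - [[0.02, 0.35, -0.4], 0.32]
    - [[0.1, 0.45, -0.4], 0.43]
    - [[0.2, 0.53, -0.4], 0.54]
    - [[0.24, 0.53, -0.4], 0.65]
  claw: 0.5

```text
time_s: 6.15
eef_pos: [0.5835, -0.1259, 0.2879]
eef_rot: [-0.0, 0.871, -0.492, 0.002]
wrist_force: [0.1, 0.7, -0.1]
opening: 0.5
```

Emit:
drive_tool:
  increments:
    - [[0, 0, 0], 0.1]
    - [[0, 0, 0], 0.2]
    - [[0, 0, 0], 0.3]
    - [[0, 0, 0], 0.35]
    - [[0, 0, 0.1], 0.35]
    - [[0, 0, 0.2], 0.35]
    - [[0, 0, 0.25], 0.35]
    - [[0, 0, 0.25], 0.35]

```text
time_s: 7.15
eef_pos: [0.5819, -0.124, 0.2241]
eef_rot: [0.0, 0.707, -0.707, -0.0]
wrist_force: [0.7, 0.1, -0.9]
opening: 0.5
```

Emit:
drive_tool:
  increments:
    - [[0, 0, 0.07], 0]
    - [[0, 0, 0.135], 0]
    - [[-0.05, 0, 0.135], 0]
    - [[-0.1, 0, 0.135], 0]
    - [[-0.14, 0, 0.135], 0]
    - [[-0.18, 0, 0.135], 0]
    - [[-0.22, 0, 0.135], 0]
    - [[-0.26, 0, 0.135], 0]

```text
time_s: 8.15
eef_pos: [0.5823, -0.0587, 0.1914]
eef_rot: [-0.0, 0.707, -0.707, 0.001]
wrist_force: [0.4, -4.1, 0.7]
opening: 0.502
```

Emit:
drive_tool:
  increments:
    - [[-0.04, 0, 0], 0]
    - [[-0.09, 0, 0], 0]
    - [[-0.14, 0, 0], 0]
    - [[-0.19, 0, 0], 0]
    - [[-0.24, 0, 0], 0]
    - [[-0.28, 0, 0], 0]
    - [[-0.32, 0, 0], 0]
    - [[-0.34, 0, 0], 0]

```text
time_s: 9.15
eef_pos: [0.5823, 0.0265, 0.1914]
eef_rot: [-0.0, 0.707, -0.707, 0.0]
wrist_force: [-0.8, -5.6, 2.8]
opening: 0.497
```

```bash
python3 -c "
from h import *
look('b');print(get_obs()['eef_pos'])"
```

```text
807.0 [199.6 255. ] [35.8 24.5] 4.4 [[0.4762, 0.3298], [0.5315, 0.327], [0.5258, 0.2459], [0.4704, 0.2489]]
387.0 [294.3 231.6] [28.1 18.2] 3.01 [[0.5362, 0.1065], [0.5778, 0.1048], [0.5748, 0.041], [0.5332, 0.0428]]
787.5 [259. 219.] [42. 24.] 90.0 [[0.6319, 0.1826], [0.6322, 0.1278], [0.5361, 0.1265], [0.5357, 0.181]]
373.5 [409.  197.5] [21. 22.] 90.0 [[0.6591, -0.1619], [0.6593, -0.2119], [0.6111, -0.2117], [0.6109, -0.1618]]
[0.58223903 0.02695848 0.19128721]
```

View pics/b.png

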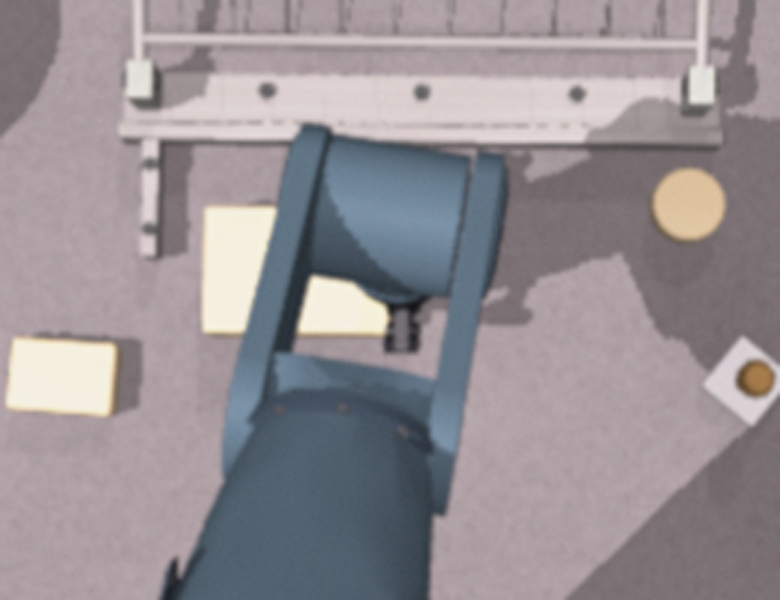

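The slab is still square, with its left end (crop column 203) at y≈0.182. I'll push another 30 mm, then move round to the front.

Emit:
drive_tool:
  increments:
    - [[-0.03, 0, 0], 0]
    - [[-0.06, 0, 0], 0]
    - [[-0.09, 0, 0], 0]
    - [[-0.11, 0, 0], 0]
    - [[-0.12, 0, 0], 0]
    - [[-0.12, 0, 0], 0]
    - [[-0.08, 0, 0], 0]
    - [[0.0, 0, 0], 0]

```text
time_s: 10.2
eef_pos: [0.5815, 0.0259, 0.1903]
eef_rot: [0.0, 0.708, -0.707, -0.001]
wrist_force: [0.0, -0.1, 0.5]
opening: 0.498
```

Emit:
drive_tool:
  increments:
    - [[0, 0, -0.2], 0]
    - [[0, 0.1, -0.34], -0.1]
    - [[-0.1, 0.2, -0.34], -0.21]
    - [[-0.2, 0.3, -0.34], -0.32]
    - [[-0.3, 0.4, -0.34], -0.43]
    - [[-0.4, 0.42, -0.34], -0.54]
    - [[-0.46, 0.42, -0.34], -0.65]
    - [[-0.46, 0.42, -0.34], -0.75]
  claw: 0

```text
time_s: 11.2
eef_pos: [0.4768, 0.141, 0.2757]
eef_rot: [-0.0, 0.981, -0.192, -0.0]
wrist_force: [0.2, -0.3, -0.2]
opening: 1.0
```

Emit:
drive_tool:
  increments:
    - [[0, 0, 0], -0.1]
    - [[0, 0, 0], -0.2]
    - [[0, 0, 0], -0.25]
    - [[0, 0, 0.08], -0.25]
    - [[0, 0, 0.17], -0.25]
    - [[0, 0, 0.26], -0.25]
    - [[0, 0, 0.34], -0.25]
    - [[0, 0, 0.35], -0.25]

```text
time_s: 12.2
eef_pos: [0.4762, 0.14, 0.1869]
eef_rot: [-0.0, 1.0, -0.0, -0.002]
wrist_force: [-0.2, 0.4, 0.7]
opening: 1.001
```

Emit:
drive_tool:
  increments:
    - [[0.05, 0, 0], 0]
    - [[0.1, 0, 0], 0]
    - [[0.15, 0, 0], 0]
    - [[0.19, 0, 0], 0]
    - [[0.23, 0, 0], 0]
    - [[0.26, 0, 0], 0]
    - [[0.29, 0, 0], 0]
    - [[0.31, 0, 0], 0]

```text
time_s: 13.2
eef_pos: [0.5544, 0.1411, 0.1881]
eef_rot: [0.0, 1.0, 0.0, -0.001]
wrist_force: [-7.0, -0.1, 4.2]
opening: 1.002
```

```bash
python3 -c "
from h import *
look('c');print(get_obs()['eef_pos'])"
```

```text
366.0 [190.4 254.4] [16.8 24.7] 6.71 [[0.4764, 0.33], [0.5321, 0.3249], [0.5279, 0.2871], [0.4722, 0.2923]]
401.5 [409.5 197. ] [22. 23.] 90.0 [[0.6614, -0.1619], [0.6616, -0.2142], [0.6111, -0.214], [0.6109, -0.1618]]
785.5 [265.5 204.5] [39. 61.] 90.0 [[0.6617, 0.2105], [0.6625, 0.071], [0.5729, 0.0701], [0.5721, 0.209]]
[0.55497796 0.14101934 0.18826911]
```

View pics/c.png

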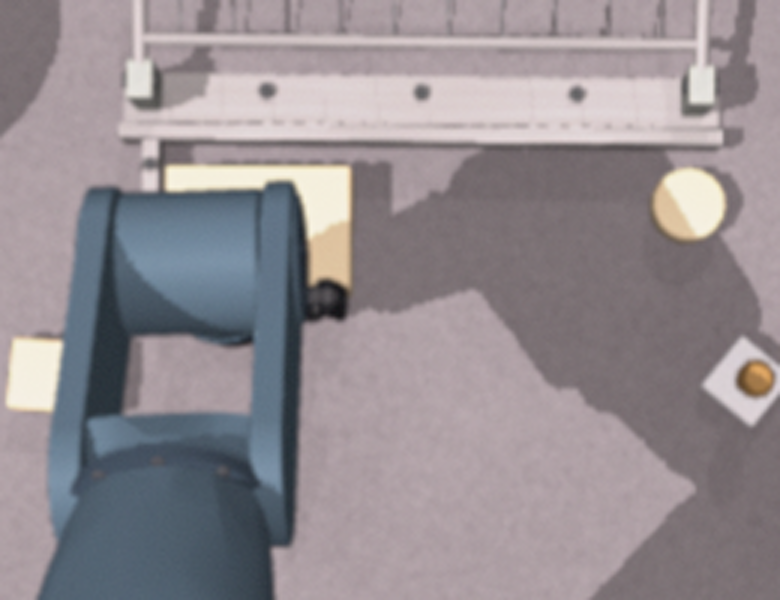

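Back face (crop row 165) at x≈0.662, leaving about 20 mm to the fence; the stop gap is about 6 mm. Pressing on slowly.

Emit:
drive_tool:
  increments:
    - [[0.02, 0, 0], 0]
    - [[0.035, 0, 0], 0]
    - [[0.05, 0, 0], 0]
    - [[0.06, 0, 0], 0]
    - [[0.065, 0, 0], 0]
    - [[0.07, 0, 0], 0]
    - [[0.075, 0, 0], 0]
    - [[0.08, 0, 0], 0]

```text
time_s: 14.25
eef_pos: [0.5746, 0.141, 0.1884]
eef_rot: [-0.0, 1.0, 0.0, -0.0]
wrist_force: [-2.0, 0.1, -1.2]
opening: 0.998
```

Emit:
drive_tool:
  increments:
    - [[0.002, 0, 0], 0]
    - [[0.004, 0, 0], 0]
    - [[0.006, 0, 0], 0]
    - [[0.008, 0, 0], 0]
    - [[0.01, 0, 0], 0]
    - [[0.012, 0, 0], 0]
    - [[0.014, 0, 0], 0]
    - [[0.016, 0, 0], 0]

```text
time_s: 15.25
eef_pos: [0.5769, 0.1411, 0.1884]
eef_rot: [0.0, 1.0, 0.0, -0.003]
wrist_force: [-14.9, -0.4, 11.7]
opening: 1.001
```

Contact with the fence: the force rose to 15 N. Backing off and going to the right end for the stop.

Emit:
drive_tool:
  increments:
    - [[-0.1, 0, 0], 0]
    - [[-0.14, 0.02, -0.2], 0]
    - [[-0.14, 0.12, -0.38], 0.1]
    - [[-0.06, 0.22, -0.4], 0.21]
    - [[0.02, 0.32, -0.4], 0.32]
    - [[0.1, 0.42, -0.4], 0.43]
    - [[0.17, 0.45, -0.4], 0.54]
    - [[0.17, 0.45, -0.4], 0.65]
  claw: 0.5

```text
time_s: 16.25
eef_pos: [0.6229, 0.0271, 0.2895]
eef_rot: [-0.001, 0.871, -0.492, 0.002]
wrist_force: [0.2, 0.9, -0.7]
opening: 0.494
```

Emit:
drive_tool:
  increments:
    - [[0, 0, 0], 0.1]
    - [[0, 0, 0], 0.2]
    - [[0, 0, 0], 0.3]
    - [[0, 0, 0], 0.35]
    - [[0, 0, 0.1], 0.35]
    - [[0, 0, 0.2], 0.35]
    - [[0, 0, 0.3], 0.35]
    - [[0, 0, 0.38], 0.35]

```text
time_s: 17.25
eef_pos: [0.6217, 0.0283, 0.1931]
eef_rot: [-0.001, 0.707, -0.707, 0.001]
wrist_force: [0.6, -0.1, -0.6]
opening: 0.506
```

```bash
python3 -c "
from h import *
look('d');print(get_obs()['eef_pos'])"
```

```text
808.0 [199.6 255. ] [35.8 24.5] 4.4 [[0.4762, 0.3298], [0.5315, 0.327], [0.5258, 0.2459], [0.4704, 0.2489]]
229.0 [288.  208.5] [17. 16.] 90.0 [[0.6278, 0.1072], [0.628, 0.0706], [0.5889, 0.0702], [0.5887, 0.1067]]
372.5 [409.  197.5] [21. 22.] 90.0 [[0.6591, -0.1619], [0.6593, -0.2119], [0.6111, -0.2117], [0.6109, -0.1618]]
1298.0 [252.  195.7] [35.1 43.6] 1.68 [[0.5882, 0.2121], [0.6886, 0.2109], [0.6867, 0.1304], [0.5863, 0.132]]
[0.62038064 0.02838935 0.19024883]
```

View pics/d.png

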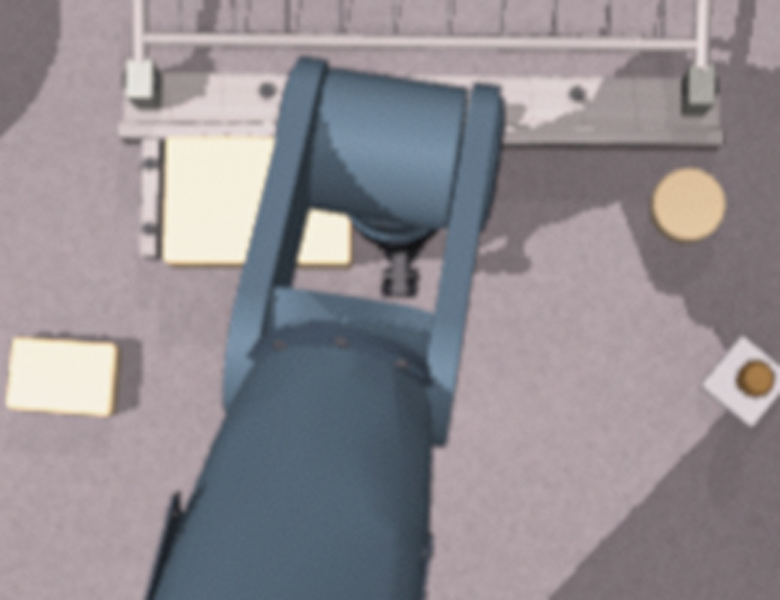

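The slab lies against the fence and its left end (crop column 164) is about 4 mm from the stop. Pushing +y slowly.

Emit:
drive_tool:
  increments:
    - [[-0.04, 0, 0], 0]
    - [[-0.08, 0, 0], 0]
    - [[-0.1, 0, 0], 0]
    - [[-0.11, 0, 0], 0]
    - [[-0.116, 0, 0], 0]
    - [[-0.122, 0, 0], 0]
    - [[-0.128, 0, 0], 0]
    - [[-0.132, 0, 0], 0]

```text
time_s: 18.3
eef_pos: [0.6215, 0.0601, 0.1943]
eef_rot: [-0.0, -0.707, 0.707, -0.001]
wrist_force: [-1.9, -6.0, 4.6]
opening: 0.498
```

Emit:
drive_tool:
  increments:
    - [[-0.002, 0, 0], 0]
    - [[-0.004, 0, 0], 0]
    - [[-0.006, 0, 0], 0]
    - [[-0.008, 0, 0], 0]
    - [[-0.01, 0, 0], 0]
    - [[-0.012, 0, 0], 0]
    - [[-0.014, 0, 0], 0]
    - [[-0.016, 0, 0], 0]

```text
time_s: 19.3
eef_pos: [0.6215, 0.064, 0.1943]
eef_rot: [-0.0, -0.707, 0.707, -0.001]
wrist_force: [-1.3, -7.0, 3.7]
opening: 0.497
```

Only friction so far; keep creeping.

Emit:
drive_tool:
  increments:
    - [[-0.002, 0, 0], 0]
    - [[-0.004, 0, 0], 0]
    - [[-0.006, 0, 0], 0]
    - [[-0.008, 0, 0], 0]
    - [[-0.01, 0, 0], 0]
    - [[-0.01, 0, 0], 0]
    - [[-0.01, 0, 0], 0]
    - [[-0.01, 0, 0], 0]

```text
time_s: 20.3
eef_pos: [0.6216, 0.065, 0.1943]
eef_rot: [-0.001, -0.707, 0.707, -0.002]
wrist_force: [-3.0, -14.4, 4.5]
opening: 0.502
```

Emit:
drive_tool:
  increments:
    - [[-0.002, 0, 0], 0]
    - [[-0.004, 0, 0], 0]
    - [[-0.006, 0, 0], 0]
    - [[-0.006, 0, 0], 0]
    - [[-0.006, 0, 0], 0]
    - [[-0.006, 0, 0], 0]
    - [[-0.006, 0, 0], 0]
    - [[-0.006, 0, 0], 0]

```text
time_s: 21.3
eef_pos: [0.6216, 0.0654, 0.1943]
eef_rot: [-0.002, -0.707, 0.707, -0.002]
wrist_force: [-3.6, -19.5, 4.8]
opening: 0.504
```

Seated on the stop: 1.5 mm of command moved the tool 0.4 mm and the force climbed to 19.5 N. Backing off, then a final press on the front face.

Emit:
drive_tool:
  increments:
    - [[0.06, 0, 0], 0]
    - [[0.12, 0, -0.05], 0]
    - [[0.12, 0.03, -0.34], 0]
    - [[0, 0.15, -0.38], -0.1]
    - [[-0.1, 0.25, -0.38], -0.21]
    - [[-0.2, 0.31, -0.38], -0.32]
    - [[-0.3, 0.31, -0.38], -0.43]
    - [[-0.32, 0.31, -0.38], -0.54]
  claw: 0

```text
time_s: 22.3
eef_pos: [0.5434, 0.1507, 0.2896]
eef_rot: [-0.001, 0.937, -0.35, 0.001]
wrist_force: [0.3, 0.0, 0.2]
opening: 0.999
```

Emit:
drive_tool:
  increments:
    - [[0, 0, 0], -0.1]
    - [[0, 0, 0], -0.2]
    - [[0, 0, 0], -0.3]
    - [[0, 0, 0], -0.4]
    - [[0, 0, 0], -0.46]
    - [[0, 0, 0.12], -0.46]
    - [[0, 0, 0.24], -0.46]
    - [[0, 0, 0.36], -0.46]

```text
time_s: 23.3
eef_pos: [0.544, 0.1493, 0.1987]
eef_rot: [-0.0, 1.0, 0.0, 0.001]
wrist_force: [-0.9, -0.4, -0.2]
opening: 1.002
```

```bash
python3 -c "
from h import *
look('e');print(get_obs()['eef_pos'])"
```

```text
248.5 [187.7 254.2] [11.7 24.8] 8.53 [[0.4768, 0.3314], [0.5324, 0.3245], [0.5286, 0.2982], [0.473, 0.3051]]
406.5 [409.4 197.2] [23.3 22.4] 26.57 [[0.6246, -0.1528], [0.6707, -0.1756], [0.6469, -0.2227], [0.601, -0.1999]]
1646.0 [261.6 195.2] [62.6 42.5] 1.91 [[0.5895, 0.2182], [0.686, 0.2168], [0.6821, 0.0755], [0.5857, 0.0777]]
[0.54198582 0.14900258 0.19458825]
```

View pics/e.png

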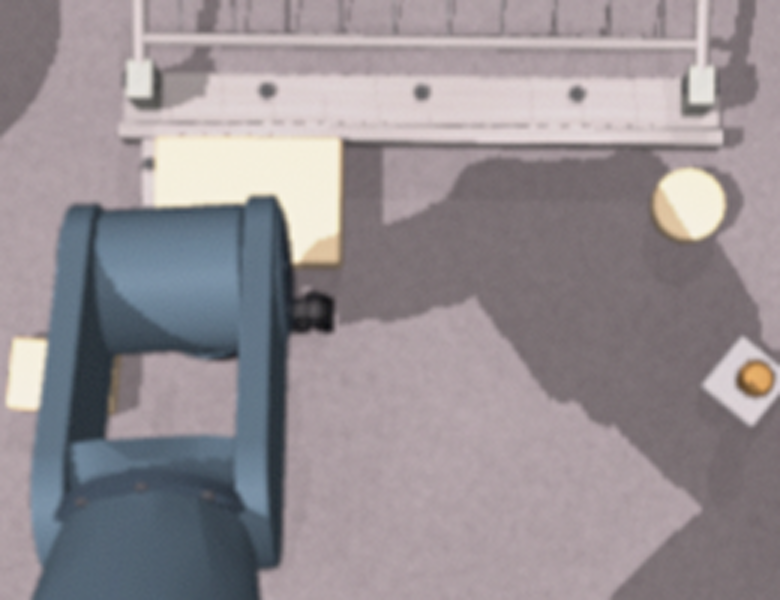

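The slab's left end now sits flush at the stop (column 155) and its back is on the fence. Final gentle squaring press.

Emit:
drive_tool:
  increments:
    - [[0.03, 0, 0.02], 0]
    - [[0.06, 0, 0.03], 0]
    - [[0.09, 0, 0.03], 0]
    - [[0.11, 0, 0.03], 0]
    - [[0.12, 0, 0.03], 0]
    - [[0.126, 0, 0.03], 0]
    - [[0.132, 0, 0.03], 0]
    - [[0.136, 0, 0.03], 0]

```text
time_s: 24.35
eef_pos: [0.5765, 0.1495, 0.1906]
eef_rot: [0.0, 1.0, -0.0, -0.002]
wrist_force: [-7.7, -0.1, 6.4]
opening: 1.001
```

Emit:
drive_tool:
  increments:
    - [[0.002, 0, 0], 0]
    - [[0.004, 0, 0], 0]
    - [[0.006, 0, 0], 0]
    - [[0.008, 0, 0], 0]
    - [[0.01, 0, 0], 0]
    - [[0.012, 0, 0], 0]
    - [[0.014, 0, 0], 0]
    - [[0.014, 0, 0], 0]

```text
time_s: 25.35
eef_pos: [0.5778, 0.1496, 0.1902]
eef_rot: [0.0, 1.0, -0.0, -0.006]
wrist_force: [-19.0, -1.5, 14.2]
opening: 1.004
```

Emit:
drive_tool:
  increments:
    - [[-0.08, 0, 0], 0]
    - [[-0.2, 0, 0], 0]
    - [[-0.3, 0, -0.1], 0]
    - [[-0.4, 0, -0.3], 0]
    - [[-0.5, 0.1, -0.45], 0]
    - [[-0.6, 0.2, -0.5], 0]
    - [[-0.7, 0.3, -0.5], 0]
    - [[-0.72, 0.3, -0.5], 0]

```text
time_s: 26.35
eef_pos: [0.4, 0.0736, 0.3162]
eef_rot: [0.0, 1.0, -0.001, 0.0]
wrist_force: [0.9, 0.8, 0.1]
opening: 1.001
```

```bash
python3 - <<'E'
from h import *
look('f')
i=cv2.imread('pics/f.png')[100:300,100:500]
s=camera("scene")[250:370,220:430]
cv2.imwrite('pics/g.png',np.vstack([cv2.resize(i,(600,300)),cv2.resize(s,(525,300),interpolation=2)[:, :525] if 0 else cv2.resize(s,(600,300),interpolation=2)]))
E
```

```text
799.5 [199.8 255. ] [35.2 24.4] 4.24 [[0.4761, 0.3285], [0.5313, 0.3259], [0.5258, 0.2461], [0.4707, 0.249]]
430.0 [409.  197.5] [23.3 23.3] 45.0 [[0.6349, -0.1494], [0.673, -0.187], [0.6352, -0.2243], [0.5973, -0.1867]]
2589.5 [261.5 195.5] [43. 63.] 90.0 [[0.6835, 0.2192], [0.6844, 0.0769], [0.5868, 0.0759], [0.5859, 0.2174]]
```

View pics/g.png

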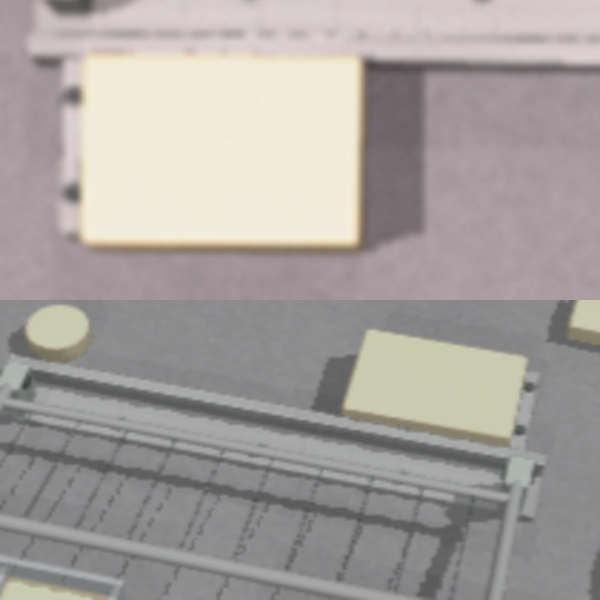

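Both views show the slab in the corner with no visible gap at the fence or the stop, and the puck and bar unmoved. The arm is clear.

```bash
python3 -c "
from bench import *
print(hand_in())"
```

```text
the job is handed in; nothing more can be done
None
```

I pushed the slab into the cutter corner using only the fingers, let go of it and handed the job in at about 26.5 s.

**Order of pushes:** I pushed it forward to square it, then along to the left end stop, then onto the fence. After that I seated it on the stop and gave it a light final press against the fence.

**Contact:** the force readings at the ends of the moves stayed under about 25 N. They rose from about 5–8 N of sliding friction to about 20 N at the stop. At the fence they reached 24 N in total on the final press.

**Final position:** the last top view puts the slab's centre at about (0.635, 0.147) m, with a target of about (0.634, 0.146) m. Its yaw is within about 0.5° of the fence. Neither the top nor the scene view shows a gap at the fence or the stop.

**Other objects:** the puck and bar measured within 1 mm of where they started. I did not measure the stamp, jug, bottle or scraper at the end, but the arm was not taken into them. The stamp looked unmoved in the later pictures.

**Limits of the check:** the camera is only good to about 2 mm, so the rise in force is the stronger evidence that the slab is touching both faces. I did not measure the stop force again after the final press against the fence; contact there afterwards rests on the pictures.

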